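# Open the hand-over lane and pass the carton through

## Task

At the reception desk, push the counterweighted barrier arm up past its balance point, without flinging it, so that it stays raised by itself. Then push the carton along the lane, upright, until all of it stands beyond the arm on the visitor's side, leaving the arm up. Do it all by pushing with the fingers: do not lift or tip the carton, and leave the other things on the desk where they are.

Things in the scene. Friction and masses are not known exactly. Their poses are not given: they have to be found in the camera images.
- gate: fixed hand-over lane (lengths in mm throughout). Origin: on the desk, mid-lane, straight below the barrier arm's middle plane. x runs along the lane from the robot's side (-x) to the visitor's (+x), y left to the post, z up. Two guide rails 20 high, 8 thick, 86 apart inside, run from x = -190 to +170; an end stop 20 high at x = +166. Grey post 125 tall at x = 24 to 50, y = 90 to 130
- barrier (a joint): angle of the white barrier arm, rad: 0 = lowered, level across the lane; grows as the free end rises; 1.4 = raised against its stop, nearly upright. It turns in the gate's plane x = 0. Below about 0.75 it falls back to 0; beyond, it swings on by itself to 1.4 in about a second (damped hinge) and stays
- barrier_pivot (a point): centre of the arm's pivot, at gate x = 0, y = +110, z = +100; the pivot axis is level, parallel to the gate's x. Above it when the arm is down, on a stalk square to the bar and turning with it, is a steel disc weight 60 across, 32 thick, its centre 47 from the pivot
- barrier_push (a point): point on the arm's underside, 225 from the pivot, 25 from the free end, beside the lane; turns with the arm. The arm is a straight bar 12 thick (gate x), 20 high, 250 long from the pivot towards -y when level, underside then 90 above the desk. About 1.5 N up here raises it; the point travels on an arc about the pivot, up and towards the post
- carton_center (a point): centre (half-way up, 55 above the desk) of the cardboard carton standing in the lane on the robot's side of the arm: 90 along the lane (its x), 70 across, 110 tall, about 0.25 to 0.5 kg; it slides on the desk between the rails and is too tall to pass under the lowered arm
- handset: black cordless telephone handset lying flat, 160 x 48 x 22, right of the lane on the robot's side; bystander; origin at the centre of its underside
- stamp: wooden rubber stamp with a round knob, 40 across, 74 tall, left of the lane near the post; bystander; origin at the centre of its underside
- gel: clear hand-gel bottle, 54 across, 130 tall, right of the lane on the visitor's side; bystander; origin at the centre of its underside
- mug: white mug, 80 across, 95 tall, to the side; bystander; origin at the centre of its underside
- pencup: grey cup, 72 across, 100 tall, to the side; bystander; origin at the centre of its underside
- stapler: steel and black stapler, 130 x 36 x 42, to the left; bystander; origin at the centre of its underside
- blockpad: block of note paper, 80 x 80 x 30, to the right; bystander; origin at the centre of its underside
Not all that is in view belongs to the job. Leave any blue or purple look-alike of the part that bears carton_center alone.

How it is judged (in metres and radians):
On the way, in this order (a step that is already met when the one before it is completed fails the run):
1. the barrier arm is past its balance point and settled in its raised position (value of joint barrier above 1.25 rad and velocity of joint barrier between -0.1 and 0.1 rad/s), for 0.2 s.
2. the carton is wholly beyond the arm (x of carton_center in the frame of gate above 0.051 m and y of carton_center in the frame of gate between -0.02 and 0.02 m), for 0.2 s.
At the end, for the whole second after the job is handed in: The barrier arm rests raised (joint above 1.25 rad, still); the carton stands upright (within 0.1 rad) on the desk in the lane, its centre more than 51 mm beyond the arm's plane, so that all of it is past the arm (all of step 1 and all of step 2 and angle between carton_center's own z axis and vertical below 0.1 rad and height (world z) of carton_center below 0.062 m and x of carton_center in the frame of gate below 0.13 m); the robot touches nothing.
It fails at once if the carton is lifted (more than 15 mm) (height (world z) of carton_center above 0.07 m).
It fails at once if the carton is tipped (more than 0.4 rad) (angle between carton_center's own z axis and vertical above 0.4 rad).
It fails at once if the barrier arm is flung (faster than 4 rad/s) (velocity of joint barrier above 4 rad/s or velocity of joint barrier below -4 rad/s).
It fails at once if another thing on the desk is moved more than 30 mm or knocked over (distance of any of handset, stamp, gel, mug, pencup, stapler, blockpad from where it was at the start of the episode above 0.03 m or angle between any of handset, stamp, gel, mug, pencup, stapler, blockpad's own z axis and vertical above 0.5 rad).
It also fails if it takes over 56 s, if anything falls off the work surface, if the arm or the gripper's body presses on something with over 40 N, if the wrist force passes 120 N, or if a joint passes its speed limit or range.

## Robot

A 6-joint arm with a two-finger parallel gripper is mounted at the origin on the work surface. World frame = base frame: x ahead of the robot, y to its left, z up, the work surface at z = 0. Lengths are in mm, angles in rad, forces in N, time in s.
With the tool pointing down it reaches from about 350 to 875 mm from the base axis. Payload 4.2 kg.
Tool frame: the origin (TCP) lies between the finger pads; the fingertips stand 19 mm ahead of it and the grasp point (between the pads) is the TCP; y points along the fingers, z is the direction in which the jaws open and shut, and the axes are right-handed (so a half turn about y gives the same grasp; the last joint's range is limited). The gripper opens to 85 mm and grips with 20 to 120 N. Pads are 22 mm wide; open, the fingers measure 114 mm over their backs; the gripper's body (76 mm by 85 mm) begins 54 mm behind the grasp point. The pads swing forward as they close: fully open they stand 13 mm farther back than shut.
Start: joints at [-1.032, 0.385, 0.008, 0, -1.194, -0.259], TCP at [172.618, -600.668, 250.312] pointing down, gripper open.
Joint ranges: [-3.14, 3.14], [-1.21, 2.06], [-1.07, 1.41], [-3.16, 2.05], [-2.99, -0.16], [-3.1, 3.1]. Speed limits (rad/s): [2.79, 2.79, 3.14, 3.14, 3.14, 3.14].

## Interface

Orientations are given as a unit quaternion [x, y, z, w].
In Python, from bench import arm gives the robot as it stands.
- The arm moves only by the shell command python3 -m inch 'ROWS'. ROWS is JSON, a list of rows, each a list of 7 numbers: the opening, from 0 (shut) to 1 (fully open), then the shift along the tool's x, y, z in cm, then the turn, a rotation vector about the tool's x, y, z in degrees. A call has 1 to 20 rows; each row is the pose to reach, as a shift and turn from the pose commanded when the call began, along the tool's axes at that moment; what a row does not reach only later rows make up. A row lasts 1/12 s, in which the tool goes at most 41.7 mm and 7.16 degrees, less where a joint would pass 70% of its speed; a pose out of reach is approached as far as the arm can. A call with a gripper value outside its range is refused whole. The fingers move at their own pace and stop on an object; the grip force is fixed at half the most. Time passes only in rows, so rows that repeat a pose let the fingers close. It gives the time, the measured TCP pose, the force and the opening at its end, in the units of the state.
- arm.read_state(): the state, without advancing time (a new reading comes with each control period).
- arm.get_image(name): name is "scene" or "top" or "wrist"; returns the picture (420x560x3 uint8, red, green, blue); there is no depth.
- arm.camera_params(name): a dict with "fx", "fy", "cx", "cy" (pixels), "rvec" (rotation vector, rad) and "tvec" (3), from world to camera coordinates, as OpenCV has them. Camera axes: x right, y down, z forward; pixel columns grow to the right and rows downward; lengths in mm; the calibration is good to about 2 mm. A picture is of the moment at which its call begins: read the wrist's pose just before it. camera_params takes no time and is no camera call; for the wrist camera it gives the pose at the moment of the call.
- arm.job_done(): hands the job in, once; it reports no verdict.
Trained networks look in the newest picture that a camera, given by its name, has taken for a name from the list of things; names that differ only in an ending like _2 or _b are one class to them, and where a whole thing is asked for, a point or a joint stands for the part that bears it (a point fixed in the world has none). Each returns a list of dicts, best first, with "conf" (0 to 1); they miss things now and then, are a little off and sometimes report something else, mostly with a low value. They report only what shows in the picture. A call takes as long as a camera call. They do not tell look-alikes from the thing itself.
- arm.masks_of(label, camera): "mask" (420x560 bool, what is visible of it) and "extent" ([left, top, width, height] in pixels, round what is visible of it).
The state is a dict: "clock": time; "joints": joint angles; "joint_vel": joint speeds; "joint_efforts": joint torques, N m; "position": TCP position; "ee_rot": TCP orientation; "contact_force": force on the tool from outside, world axes, zero at the start; "wrist_torque": the same for the moment, N m; "gripper_width": finger opening in mm.
Only numpy, scipy, OpenCV 4.12 (cv2) and the standard library are available. Lean on these libraries where they do the work, as an engineer would, in place of code of your own. Each camera call takes 0.05 s, during which the arm holds its last target.

## Working session

There is one attempt and no reset: what is moved stays moved. The work goes in short steps, Python scripts to look and compute and a shell command to move; the robot and the scene stay as the last step left them, time stands still between calls to the robot, and variables do not carry over. Pictures are saved under pics/ and viewed, and the job is handed in when it is done.

```bash
mkdir -p pics; ls; python3 - <<'E'
from bench import arm
import cv2
s=arm.read_state();print(s)
for n in("scene","top","wrist"):
    im=arm.get_image(n);cv2.imwrite(f"pics/{n}0.png",im[:,:,::-1]);print(n,arm.camera_params(n))
E
```

```text
pics
{'clock': 0.0, 'joints': array([-1.03240840e+00,  3.85549015e-01,  6.62520608e-03, -5.03628646e-04,
       -1.19399268e+00, -2.58589337e-01]), 'joint_vel': array([ 0.00202026, -0.00124742, -0.00102619,  0.00100912,  0.00015031,
        0.00070854]), 'joint_efforts': array([ 5.80273645e-04, -3.92289269e+01,  1.88410628e+01,  4.18611825e+00,
       -4.61728399e-03, -4.20906105e-06]), 'position': array([ 172.46621111, -600.16850306,  249.22515862]), 'ee_rot': array([-0.69945205, -0.09839793,  0.09867459,  0.7009622 ]), 'contact_force': array([-0.39280859, -0.77091727, -0.28809101]), 'wrist_torque': array([-0.02282153, -0.00604917,  0.00742089]), 'gripper_width': 85.44174085956145}
scene {'fx': 420.9493818666649, 'fy': 420.9493818666649, 'cx': 276.9242765641006, 'cy': 212.15048026466087, 'rvec': array([ 2.23172012,  1.25031304, -0.39640502]), 'tvec': array([-286.78021737, -315.83950154, 1354.19113936])}
top {'fx': 382.68349296010575, 'fy': 382.68349296010575, 'cx': 274.31874441456125, 'cy': 211.4648298783146, 'rvec': array([ 2.16362083, -2.1834436 ,  0.08992511]), 'tvec': array([ 33.18784602, 569.10027085, 939.53834984])}
wrist {'fx': 312.56206915823674, 'fy': 312.56206915823674, 'cx': 278.8725797450875, 'cy': 208.90462667444282, 'rvec': array([-1.75530727, -2.32634959, -0.39634476]), 'tvec': array([624.03354204, -44.32670446, 381.6195401 ])}
```

View pics/scene0.png

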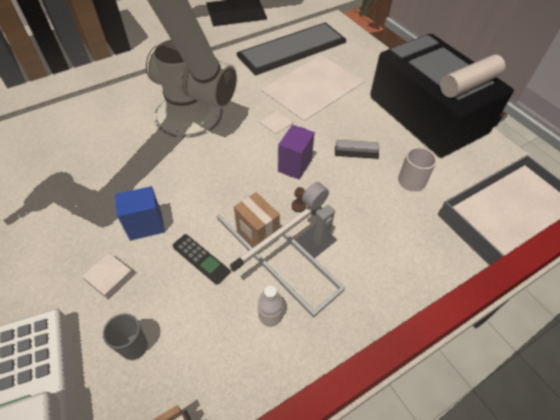

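View pics/top0.png

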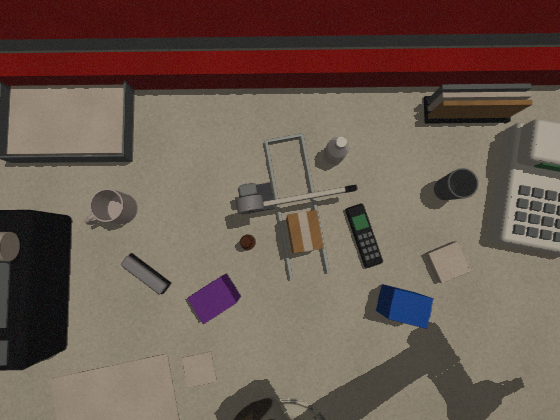

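View pics/wrist0.png

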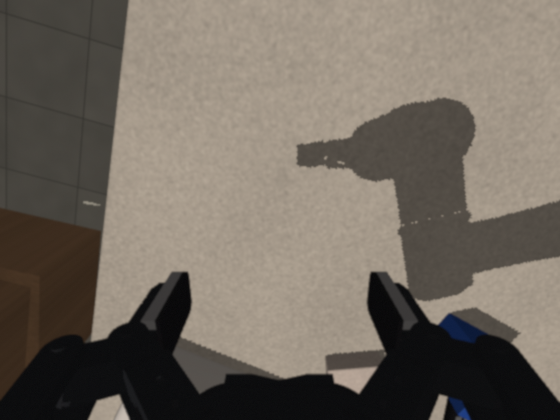

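The scene view shows the brown carton at (257,220) behind the white arm, whose free end is at (237,264). The top view shows the rails from (290,277)/(325,271) up to the stop at (285,137), the arm tip at (352,188), the weight at (248,198), the handset at (363,236) and the stamp at (247,242). The blue and purple boxes are look-alikes.

```bash
python3 - <<'E'
import cv2
im=cv2.imread("pics/top0.png")[120:290,220:400]
cv2.imwrite("pics/topz.png",cv2.resize(im,None,fx=3.5,fy=3.5,interpolation=cv2.INTER_CUBIC))
from bench import arm
for l in("barrier_push","carton_center","handset","gel","stamp","barrier","gate"):
    for c in("top","scene"):
        r=arm.masks_of(l,c)
        print(l,c,[(round(d['conf'],2),[int(v) for v in d['extent']]) for d in r][:4])
E
```

```text
barrier_push top [(0.56, [233, 185, 120, 27])]
barrier_push scene [(0.89, [228, 181, 100, 91])]
carton_center top [(0.95, [190, 275, 48, 51]), (0.92, [285, 210, 35, 41]), (0.86, [376, 284, 56, 42])]
carton_center scene [(0.86, [115, 185, 49, 54]), (0.68, [82, 250, 50, 48]), (0.62, [231, 194, 49, 51]), (0.57, [273, 125, 39, 56])]
handset top [(0.63, [343, 203, 39, 61])]
handset scene [(0.71, [171, 232, 54, 50])]
gel top [(0.58, [321, 134, 24, 32])]
gel scene [(0.73, [260, 285, 24, 40])]
stamp top [(0.52, [239, 238, 15, 13])]
stamp scene [(0.49, [292, 187, 16, 26])]
barrier top [(0.8, [233, 184, 122, 28])]
barrier scene [(0.91, [232, 181, 96, 91]), (0.74, [215, 183, 128, 132])]
gate top [(0.85, [236, 133, 122, 150]), (0.32, [121, 251, 50, 43])]
gate scene []
```

View pics/topz.png

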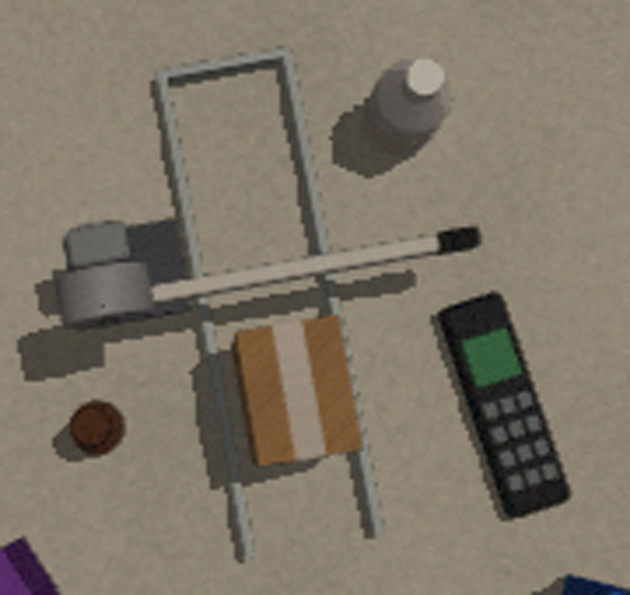

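```bash
cat > h.py <<'E'
import numpy as np,cv2
from scipy.optimize import least_squares
from scipy.spatial.transform import Rotation as R
from bench import arm
def proj(n,P):
    c=arm.camera_params(n);K=np.array([[c['fx'],0,c['cx']],[0,c['fy'],c['cy']],[0,0,1]])
    return cv2.projectPoints(np.array(P,float).reshape(-1,1,3),c['rvec'],c['tvec'],K,None)[0][:,0]
def G(g,P):
    P=np.array(P,float);c,s=np.cos(g[2]),np.sin(g[2])
    return np.c_[g[0]+c*P[:,0]-s*P[:,1],g[1]+s*P[:,0]+c*P[:,1],P[:,2]]
def Z(p,o=(220,120),f=3.5): return np.array(p,float)/f+np.array(o)
E
python3 - <<'E'
from h import *
P=[(170,51,20),(170,-51,20),(-190,47,20),(-190,-47,20),(0,-140,102)]
u=Z([(154,76),(290,50),(244,550),(372,530),(480,237)])
f=lambda g:(proj("top",G(g,P))-u).ravel()
r=least_squares(f,[450,0,0],x_scale=[100,100,.1]);g=r.x;print(g,r.fun.reshape(-1,2).round(1))
C=[(45,35,110),(45,-35,110),(-45,-35,110),(-45,35,110)]
uc=Z([(235,331),(338,316),(361,450),(258,465)])
rc=least_squares(lambda q:(proj("top",G(q,C))-uc).ravel(),[450,0,0],x_scale=[100,100,.1]);q=rc.x;print(q,rc.fun.reshape(-1,2).round(1))
d=q[:2]-g[:2];c,s=np.cos(g[2]),np.sin(g[2]);print("carton in gate",c*d[0]+s*d[1],-s*d[0]+c*d[1],q[2]-g[2])
np.save("g.npy",g)
# overlay in both
def lines(g,q):
    L=[]
    for y in(-51,-43,43,51):L.append(G(g,[(-190,y,20),(170,y,20)]))
    L.append(G(g,[(0,110,110),(0,-140,110)]));L.append(G(g,[(0,110,90),(0,-140,90)]))
    for a in range(4):
        L.append(G(q,[C[a],C[(a+1)%4]]));L.append(G(q,[C[a],(C[a][0],C[a][1],0)]))
    L.append(G(g,[(24,90,125),(50,90,125),(50,130,125),(24,130,125),(24,90,125)]))
    return L
for n in("top","scene"):
    im=cv2.imread(f"pics/{n}0.png");k=3.5
    o=(220,120) if n=="top" else (150,150)
    im=cv2.resize(im[o[1]:o[1]+170,o[0]:o[0]+210],None,fx=k,fy=k)
    for l in lines(g,q):
        p=((proj(n,l)-o)*k).astype(int);cv2.polylines(im,[p.reshape(-1,1,2)],False,(0,0,255),1)
    cv2.imwrite(f"pics/ov_{n}.png",im)
# base points of bystanders
def ray(n,uv,z):
    c=arm.camera_params(n);Rm=R.from_rotvec(c['rvec']).as_matrix();d=Rm.T@np.array([(uv[0]-c['cx'])/c['fx'],(uv[1]-c['cy'])/c['fy'],1]);o=-Rm.T@c['tvec'];return o+d*(z-o[2])/d[2]
def ing(p):
    d=p[:2]-g[:2];return (c*d[0]+s*d[1]).round(),(-s*d[0]+c*d[1]).round()
for nm,z,pp in(("handset",22,[(436,316),(500,293),(570,493),(507,520)]),("gel",130,[(425,77)]),("stamp",74,[(97,427)])):
    for p in pp: w=ray("top",Z([p])[0],z);print(nm,w.round(),ing(w))
E
```

```text
[ 5.95331696e+02 -2.50846993e+01  1.61067408e-01] [[ 0.2 -1.7]
 [ 0.3 -0.9]
 [ 0.1  1.9]
 [ 0.6  1.2]
 [-1.1 -0.6]]
[ 5.15262356e+02 -4.25118323e+01  1.47189123e-01] [[-0.2 -0.1]
 [ 0.4 -0.5]
 [ 0.4  0. ]
 [-0.5  0.6]]
carton in gate -81.82779775145781 -4.360696363278169 -0.013878285021238362
handset [ 571. -150.   22.] (np.float64(-44.0), np.float64(-119.0))
handset [ 587. -196.   22.] (np.float64(-35.0), np.float64(-168.0))
handset [ 443. -242.   22.] (np.float64(-185.0), np.float64(-190.0))
handset [ 425. -196.   22.] (np.float64(-196.0), np.float64(-142.0))
gel [ 718. -127.  130.] (np.float64(104.0), np.float64(-120.0))
stamp [493.  92.  74.] (np.float64(-83.0), np.float64(132.0))
```

View pics/ov_top.png

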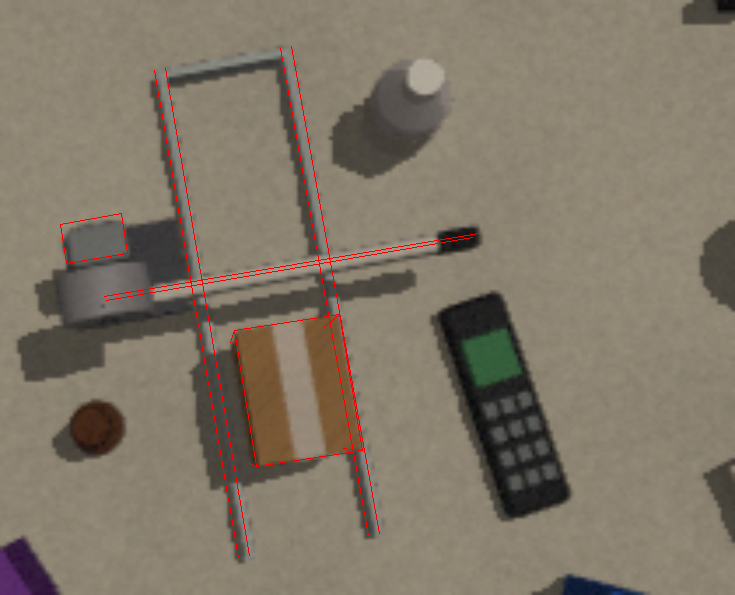

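View pics/ov_scene.png

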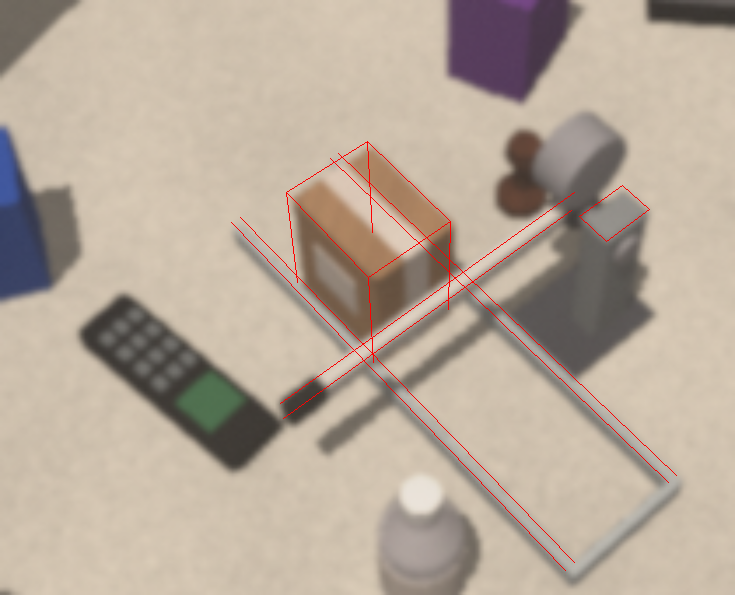

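Gate fit: origin at world (595,-25), yaw 0.161. The overlays agree within about 4 mm. The carton sits at gate x≈-82, y≈-4. Next I work out the tool axes and arm geometry.

```bash
python3 - <<'E'
from h import *
s=arm.read_state();M=R.from_quat(s['ee_rot']).as_matrix();print(M.round(3));print(np.degrees(np.arctan2(M[1,0],M[0,0])))
print(s['clock'])
E
python3 -m inch '[[0,0,-0.5,0,0,0,0],[0,0,-2,0,-4,0,0],[0,0,-4,0,-10,0,0],[0,0,-5,0,-15,0,0],[0,0,-5,0,-20,0,0],[0,0,-5,0,-20,0,0],[0,0,-5,0,-20,0,0]]'
python3 -c "
from bench import arm
s=arm.read_state();print(s['joints'],s['position'],s['ee_rot'])"
```

```text
[[ 0.961  0.    -0.276]
 [ 0.276 -0.     0.961]
 [ 0.    -1.    -0.   ]]
16.033403992695703
0.85
clock: 1.43
position: [172.1, -599.6, 300.7]
ee_rot: [0.811, 0.114, -0.08, -0.569]
contact_force: [1.1, -0.6, 0.8]
gripper_width: 0.6
[-0.98738424  0.19698937 -0.22335344  0.13944887 -0.82270518 -0.38117329] [ 172.12833581 -599.5916294   300.67355413] [ 0.81065133  0.11425455 -0.08031517 -0.56862974]
```

```bash
cat >> h.py <<'E'
g=np.array([595.3,-25.1,0.161])
def tgt(p,tilt,roll=0,yaw=0):
    """gate point (mm) of TCP, tilt deg from down toward +x, jaw along gate y or x"""
    P=G(g,[p])[0]
    a=np.radians(tilt);y=np.array([np.sin(a),0,-np.cos(a)]);x=np.array([0,1.,0])
    z=np.cross(x,y);M=R.from_rotvec([0,0,g[2]+np.radians(yaw)])*R.from_matrix(np.c_[x,y,z])*R.from_rotvec([0,np.radians(roll),0])
    return P,M
def rel(p,tilt,roll=0,yaw=0):
    s=arm.read_state();M0=R.from_quat(s['ee_rot']);P,M=tgt(p,tilt,roll,yaw)
    print("to",p,"shift cm",(M0.inv().apply(P-s['position'])/10).round(2),"turn deg",np.degrees((M0.inv()*M).as_rotvec()).round(2))
def where():
    s=arm.read_state();d=s['position'][:2]-g[:2];c,sn=np.cos(g[2]),np.sin(g[2]);M=R.from_quat(s['ee_rot']).as_matrix()
    Mg=R.from_rotvec([0,0,-g[2]]).as_matrix()@M
    print("gate TCP",(c*d[0]+sn*d[1]).round(1),(-sn*d[0]+c*d[1]).round(1),s['position'][2].round(1),"fingers",Mg[:,1].round(3),"jaw",Mg[:,2].round(3),"w",s['gripper_width'].round(1),"F",s['contact_force'].round(1),"j",s['joints'].round(2),"t",s['clock'])
E
python3 - <<'E'
from h import *
where()
for r in(0,90):rel((-144,-120,204),45,r);rel((-144,-120,204),35,r);rel((-144,-120,204),20,r)
E
```

```text
Traceback (most recent call last):
  File "h.py", line 25, in where
    print("gate TCP",(c*d[0]+sn*d[1]).round(1),(-sn*d[0]+c*d[1]).round(1),s['position'][2].round(1),"fingers",Mg[:,1].round(3),"jaw",Mg[:,2].round(3),"w",s['gripper_width'].round(1),"F",s['contact_force'].round(1),"j",s['joints'].round(2),"t",s['clock'])
                                                                                                                                                          ^^^^^^^^^^^^^^^^^^^^^^^^
AttributeError: 'float' object has no attribute 'round'
```

```bash
sed -i "s/s\['gripper_width'\].round(1)/round(s['gripper_width'],1)/" h.py
python3 - <<'E'
from h import *
where()
for r in(0,90,-90):rel((-144,-120,204),45,r);rel((-144,-120,204),20,r)
E
```

```text
gate TCP -509.8 -499.2 300.7 fingers [ 0.04  -0.338 -0.94 ] jaw [-0.112  0.934 -0.34 ] w 0.6 F [ 1.1 -0.6  0.8] j [-0.99  0.2  -0.22  0.14 -0.82 -0.38] t 1.4333
to (-144, -120, 204) shift cm [40.83 -2.26 34.6 ] turn deg [-20.51 -70.65 -44.94]
to (-144, -120, 204) shift cm [40.83 -2.26 34.6 ] turn deg [ -0.09 -78.17 -28.39]
to (-144, -120, 204) shift cm [40.83 -2.26 34.6 ] turn deg [ 16.16  14.2  -43.31]
to (-144, -120, 204) shift cm [40.83 -2.26 34.6 ] turn deg [ 18.48  10.16 -18.6 ]
to (-144, -120, 204) shift cm [40.83 -2.26 34.6 ] turn deg [ -61.41 -152.71  -22.92]
to (-144, -120, 204) shift cm [40.83 -2.26 34.6 ] turn deg [ -27.42 -165.48  -27.24]
```

```bash
python3 -m inch '[[0,2.5,-0.1,2.2,1,0.9,-2.7],[0,5.1,-0.3,4.3,2,1.8,-5.4],[0,7.7,-0.4,6.5,3,2.7,-8.1],[0,10.2,-0.6,8.6,4,3.5,-10.8],[0,12.8,-0.7,10.8,5,4.4,-13.5],[0,15.3,-0.8,13,6.1,5.3,-16.2],[0,17.9,-1,15.1,7.1,6.2,-18.9],[0,20.4,-1.1,17.3,8.1,7.1,-21.6],[0,23,-1.3,19.5,9.1,8,-24.4],[0,25.5,-1.4,21.6,10.1,8.9,-27.1],[0,28.1,-1.5,23.8,11.1,9.8,-29.8],[0,30.6,-1.7,26,12.1,10.6,-32.5],[0,33.2,-1.8,28.1,13.1,11.5,-35.2],[0,35.7,-2,30.3,14.1,12.4,-37.9],[0,38.3,-2.1,32.4,15.2,13.3,-40.6],[0,40.8,-2.3,34.6,16.2,14.2,-43.3],[0,40.8,-2.3,34.6,16.2,14.2,-43.3],[0,40.8,-2.3,34.6,16.2,14.2,-43.3]]'
python3 - <<'E'
from h import *
where()
rel((-144,-120,204),45,90)
for n in("top","scene"): cv2.imwrite(f"pics/{n}1.png",arm.get_image(n)[:,:,::-1])
E
```

```text
clock: 2.93
position: [474.9, -167.7, 203.7]
ee_rot: [-0.629, -0.323, -0.216, 0.673]
contact_force: [-0.1, -0.2, 0.6]
gripper_width: -0.1
gate TCP -141.7 -121.5 203.7 fingers [ 0.707  0.001 -0.707] jaw [-0.002  1.    -0.   ] w -0.1 F [-0.1 -0.2  0.6] j [-0.31  0.06 -0.49 -0.87 -0.44 -0.4 ] t 2.9333
to (-144, -120, 204) shift cm [-0.14 -0.18  0.15] turn deg [-0.08  0.12  0.  ]
```

View pics/scene1.png

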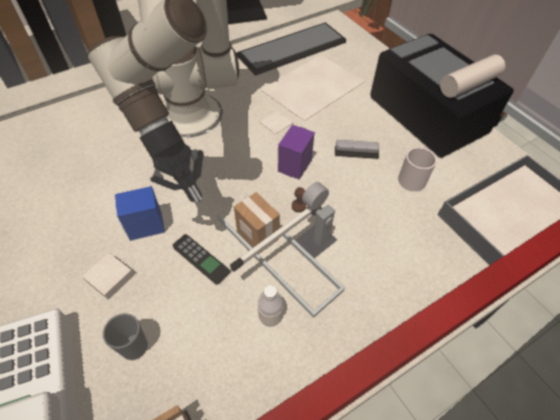

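View pics/top1.png

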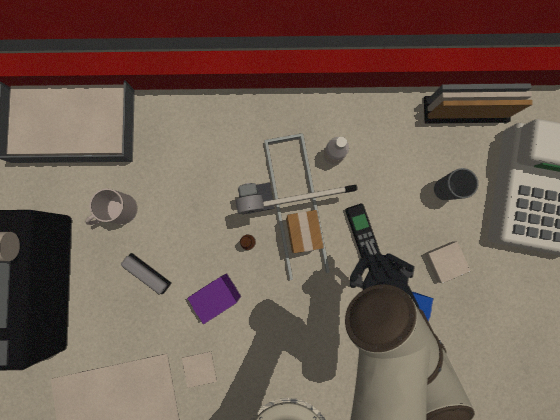

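```bash
python3 -m inch '[[0,0,2,0.1,0,0,0],[0,0,5,0.1,0,0,0],[0,0,8,0.1,0,0,0],[0,0,11,0.1,0,0,0],[0,0,13,0.1,0,0,0],[0,0,13,0.1,0,0,0],[0,0,13,0.1,0,0,0]]'
python3 - <<'E'
from h import *
where()
rel((-2,-120,62),45,90)
for n in("top","scene"): cv2.imwrite(f"pics/{n}2.png",cv2.resize(arm.get_image(n)[120:320,140:410,::-1],None,fx=2.9,fy=2.9,interpolation=cv2.INTER_CUBIC))
E
```

```text
clock: 3.62
position: [563.8, -153.4, 110.9]
ee_rot: [-0.63, -0.322, -0.217, 0.673]
contact_force: [-0.2, -0.1, 0.4]
gripper_width: 0.0
gate TCP -51.7 -121.6 110.9 fingers [ 0.706 -0.001 -0.708] jaw [ 0.     1.    -0.001] w 0.0 F [-0.2 -0.1  0.4] j [-0.32  0.33 -0.37 -1.19 -0.36 -0.06] t 3.6167
to (-2, -120, 62) shift cm [0.07 6.97 0.16] turn deg [ 0.05  0.01 -0.07]
```

View pics/scene2.png

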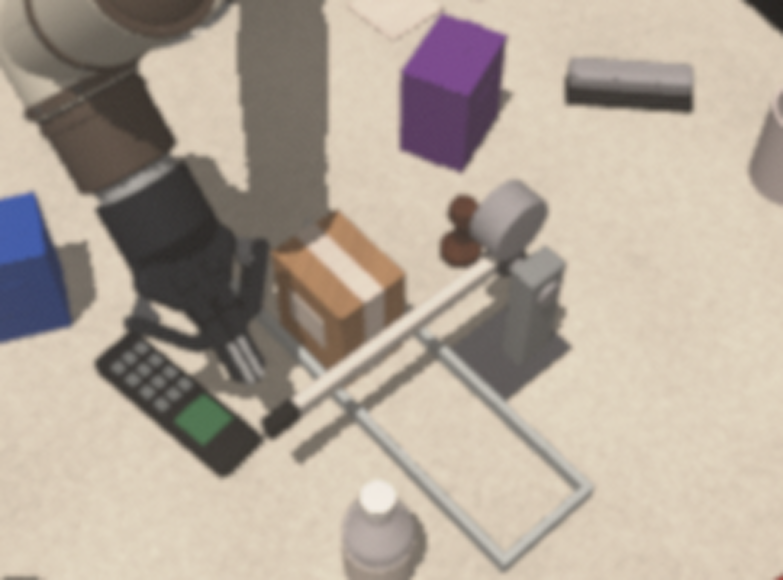

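View pics/top2.png

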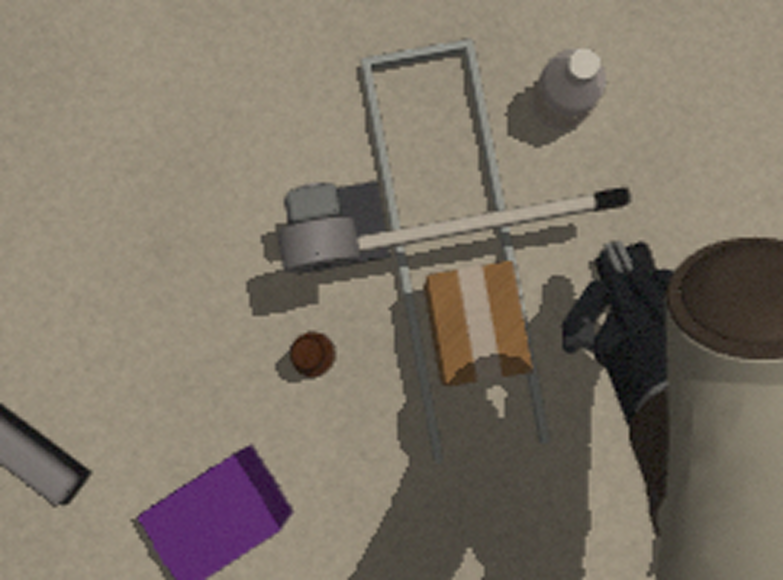

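The scene view shows the fingertips at zoomed (250,375), just short of the arm's black tip at (282,418). The knuckle clears the carton. I slide them under the arm now.

```bash
python3 -m inch '[[0,0.0,1.5,0.1,0,0,0],[0,0.1,3,0.1,0,0,0],[0,0.1,5,0.1,0,0,0],[0,0.1,6.5,0.1,0,0,0],[0,0.1,7,0.1,0,0,0],[0,0.1,7,0.1,0,0,0],[0,0.1,7,0.1,0,0,0]]'
python3 - <<'E'
from h import *
where()
for n in("top","scene"): cv2.imwrite(f"pics/{n}3.png",cv2.resize(arm.get_image(n)[120:320,140:410,::-1],None,fx=2.9,fy=2.9,interpolation=cv2.INTER_CUBIC))
b=225;
for th in(0.2,.4,.6,.8,.95):
    # contact shift relative to th=0 at underside
    y=110-230*np.cos(th)-(-10)*np.sin(th)*-1; z=100+230*np.sin(th)-10*np.cos(th)
    rel((-2,y,z-90+65),45,90)
E
```

```text
clock: 4.3
position: [612.5, -143.6, 63.9]
ee_rot: [-0.63, -0.323, -0.217, 0.672]
contact_force: [0.0, -0.5, 0.9]
gripper_width: 0.1
gate TCP -2.0 -119.7 63.9 fingers [ 0.708 -0.001 -0.706] jaw [-0.     1.    -0.002] w 0.1 F [ 0.  -0.5  0.9] j [-0.32  0.47 -0.3  -1.34 -0.34  0.11] t 4.3
to (-2, np.float64(-117.4020062114362), np.float64(110.89328030445165)) shift cm [ 3.31 -3.29  0.22] turn deg [0.09 0.08 0.08]
to (-2, np.float64(-105.73821204375008), np.float64(155.35560879096076)) shift cm [ 6.46 -6.43  1.38] turn deg [0.09 0.08 0.08]
to (-2, np.float64(-85.47361616317637), np.float64(196.61441273176135)) shift cm [ 9.38 -9.35  3.39] turn deg [0.09 0.08 0.08]
to (-2, np.float64(-57.416104058843274), np.float64(233.02483381341858)) shift cm [ 11.97 -11.93   6.19] turn deg [0.09 0.08 0.08]
to (-2, np.float64(-31.921265624586972), np.float64(256.26873520691714)) shift cm [ 13.62 -13.57   8.74] turn deg [0.09 0.08 0.08]
```

View pics/scene3.png

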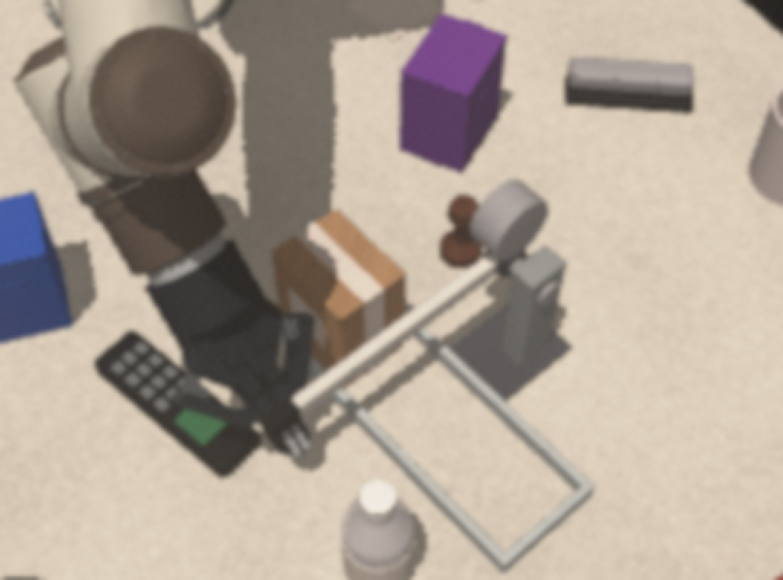

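View pics/top3.png

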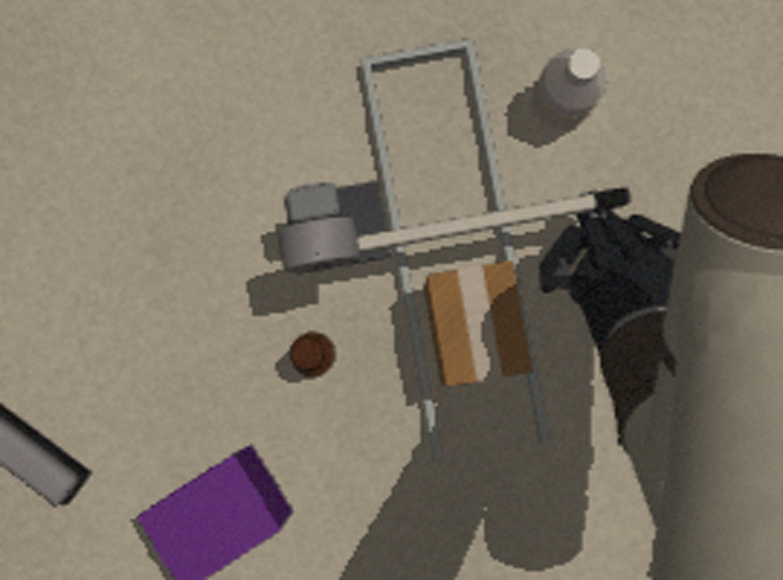

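```bash
python3 -m inch '[[0,0.6,-0.6,0,0,0,0],[0,1.4,-1.4,0,0,0,0],[0,2.3,-2.3,0.1,0,0,0],[0,3.3,-3.3,0.2,0,0,0],[0,4.3,-4.3,0.5,0,0,0],[0,4.3,-4.3,0.5,0,0,0]]'
python3 - <<'E'
from h import *
where()
for n in("scene",): cv2.imwrite(f"pics/{n}4.png",cv2.resize(arm.get_image(n)[120:320,140:410,::-1],None,fx=2.9,fy=2.9,interpolation=cv2.INTER_CUBIC))
for th in(.4,.6,.8,.95):
    y=110-230*np.cos(th)-10*np.sin(th); z=100+230*np.sin(th)-10*np.cos(th)
    rel((-2,y,z-90+65),45,90)
E
```

```text
clock: 4.9
position: [612.1, -138.2, 127.3]
ee_rot: [-0.63, -0.325, -0.218, 0.671]
contact_force: [-0.4, -1.1, -0.4]
gripper_width: 0.1
gate TCP -1.6 -114.3 127.3 fingers [ 0.71  -0.002 -0.704] jaw [-0.002  1.    -0.005] w 0.1 F [-0.4 -1.1 -0.4] j [-0.21  0.35 -0.31 -1.04 -0.3  -0.28] t 4.9
to (-2, np.float64(-105.73821204375008), np.float64(155.35560879096076)) shift cm [ 2.09 -2.1   0.82] turn deg [0.07 0.19 0.17]
to (-2, np.float64(-85.47361616317637), np.float64(196.61441273176135)) shift cm [ 5.02 -5.01  2.83] turn deg [0.07 0.19 0.17]
to (-2, np.float64(-57.416104058843274), np.float64(233.02483381341858)) shift cm [ 7.61 -7.58  5.62] turn deg [0.07 0.19 0.17]
to (-2, np.float64(-31.921265624586972), np.float64(256.26873520691714)) shift cm [ 9.27 -9.23  8.16] turn deg [0.07 0.19 0.17]
```

View pics/scene4.png

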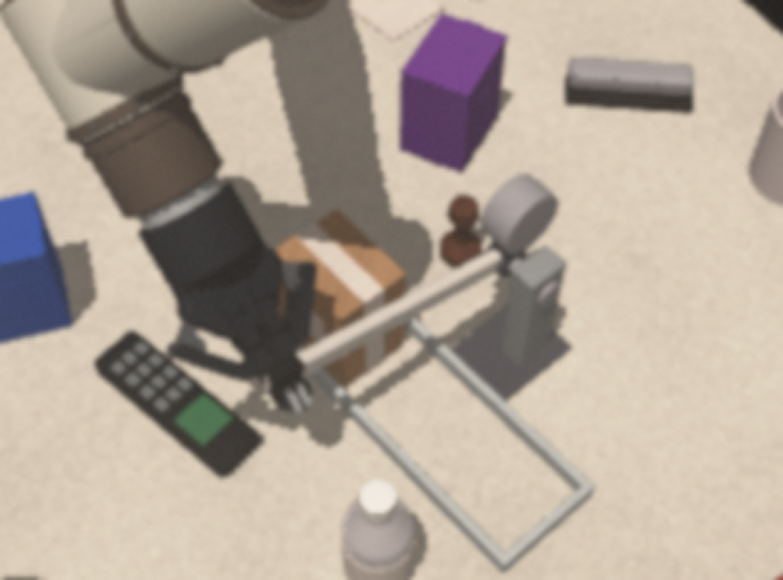

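```bash
python3 -m inch '[[0,0.7,-0.7,0.3,0,0,0],[0,1.6,-1.6,0.6,0,0,0],[0,2.6,-2.6,1.1,0,0,0],[0,3.5,-3.5,1.7,0,0,0],[0,4.4,-4.4,2.4,0,0,0],[0,5,-5,2.9,0,0,0],[0,5,-5,2.9,0,0,0]]'
python3 - <<'E'
from h import *
where()
for n in("scene",): cv2.imwrite(f"pics/{n}5.png",cv2.resize(arm.get_image(n)[120:320,140:410,::-1],None,fx=2.9,fy=2.9,interpolation=cv2.INTER_CUBIC))
for th in(.7,.8,.95,1.05):
    y=110-230*np.cos(th)-10*np.sin(th); z=100+230*np.sin(th)-10*np.cos(th)
    rel((-2,y,z-90+65),45,90)
E
```

```text
clock: 5.53
position: [606.9, -108.8, 195.4]
ee_rot: [-0.629, -0.324, -0.217, 0.672]
contact_force: [-0.1, 0.3, 0.1]
gripper_width: 0.3
gate TCP -2.0 -84.5 195.4 fingers [ 0.708 -0.    -0.706] jaw [-0.002  1.    -0.002] w 0.3 F [-0.1  0.3  0.1] j [-0.03  0.22 -0.39 -0.64 -0.23 -0.81] t 5.5333
to (-2, np.float64(-72.35587994780926), np.float64(215.52164619182403)) shift cm [ 1.49 -1.48  1.23] turn deg [-0.    0.08  0.03]
to (-2, np.float64(-57.416104058843274), np.float64(233.02483381341858)) shift cm [ 2.73 -2.72  2.72] turn deg [-0.    0.08  0.03]
to (-2, np.float64(-31.921265624586972), np.float64(256.26873520691714)) shift cm [ 4.38 -4.36  5.27] turn deg [-0.    0.08  0.03]
to (-2, np.float64(-13.115573271037364), np.float64(269.5316314077066)) shift cm [ 5.32 -5.3   7.15] turn deg [-0.    0.08  0.03]
```

View pics/scene5.png

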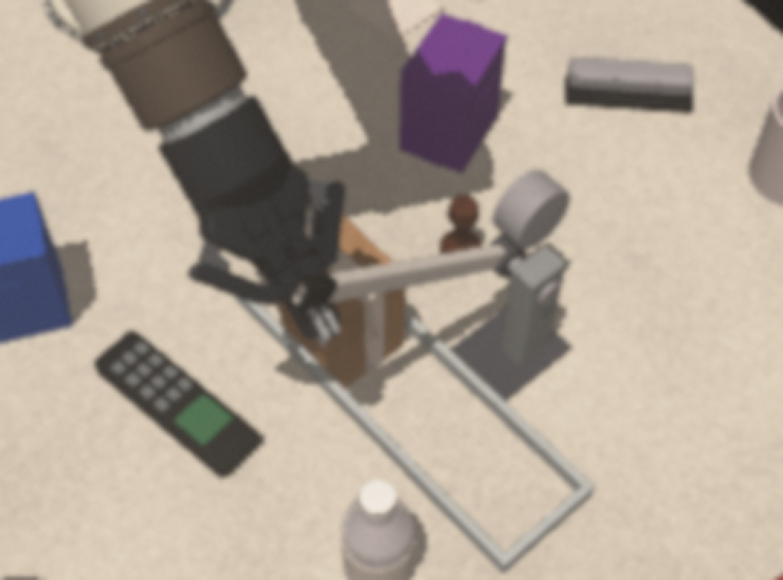

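```bash
python3 - <<'E'
from h import *
for th,t,x,k in((.6,41,-7,-14),(.65,38,-11,-9),(.7,35,-14,-4),(.8,35,-14,-4),(.9,35,-14,-4),(1.0,35,-14,-4)):
    y=110-230*np.cos(th)-10*np.sin(th); z=100+230*np.sin(th)-10*np.cos(th)
    rel((x,y,z+k),t,90)
E
```

```text
to (-7, np.float64(-85.47361616317637), np.float64(207.61441273176135)) shift cm [ 0.58 -1.28 -0.08] turn deg [-0.    0.08  4.03]
to (-11, np.float64(-79.15113772364323), np.float64(222.23203533379854)) shift cm [ 1.33 -2.59  0.55] turn deg [0.   0.08 7.03]
to (-14, np.float64(-72.35587994780926), np.float64(236.52164619182403)) shift cm [ 2.13 -3.82  1.23] turn deg [ 0.    0.08 10.03]
to (-14, np.float64(-57.416104058843274), np.float64(254.02483381341858)) shift cm [ 3.37 -5.05  2.72] turn deg [ 0.    0.08 10.03]
to (-14, np.float64(-40.80356179852764), np.float64(269.9490895316145)) shift cm [ 4.5  -6.18  4.38] turn deg [ 0.    0.08 10.03]
to (-14, np.float64(-22.684240197751116), np.float64(284.1353034471348)) shift cm [ 5.51 -7.18  6.19] turn deg [ 0.    0.08 10.03]
```

```bash
python3 -m inch '[[0,0.3,-0.6,0,0,0,2],[0,0.6,-1.3,0,0,0,4],[0,1.3,-2.6,0.5,0,0,7],[0,2.1,-3.8,1.2,0,0,10],[0,2.7,-4.4,1.9,0,0,10],[0,3.4,-5,2.7,0,0,10],[0,3.4,-5,2.7,0,0,10]]'
python3 - <<'E'
from h import *
where()
for n in("scene","top"): cv2.imwrite(f"pics/{n}6.png",cv2.resize(arm.get_image(n)[120:320,140:410,::-1],None,fx=2.9,fy=2.9,interpolation=cv2.INTER_CUBIC))
for th,t,x,k in((.8,35,-14,-4),(.9,35,-14,-4),(1.0,35,-14,-4)):
    y=110-230*np.cos(th)-10*np.sin(th); z=100+230*np.sin(th)-10*np.cos(th)
    rel((x,y,z+k),t,90)
E
```

```text
clock: 6.17
position: [592.0, -84.6, 254.5]
ee_rot: [-0.655, -0.267, -0.158, 0.689]
contact_force: [0.3, 1.6, -0.4]
gripper_width: -0.3
gate TCP -12.8 -58.2 254.5 fingers [ 0.575 -0.    -0.818] jaw [-0.001  1.    -0.001] w -0.3 F [ 0.3  1.6 -0.4] j [ 0.12  0.12 -0.45 -0.07 -0.38 -1.47] t 6.1667
to (-14, np.float64(-57.416104058843274), np.float64(254.02483381341858)) shift cm [ 0.01 -0.14  0.12] turn deg [ 0.03 -0.02 -0.04]
to (-14, np.float64(-40.80356179852764), np.float64(269.9490895316145)) shift cm [ 0.92 -1.44  1.78] turn deg [ 0.03 -0.02 -0.04]
to (-14, np.float64(-22.684240197751116), np.float64(284.1353034471348)) shift cm [ 1.74 -2.61  3.59] turn deg [ 0.03 -0.02 -0.04]
```

View pics/scene6.png

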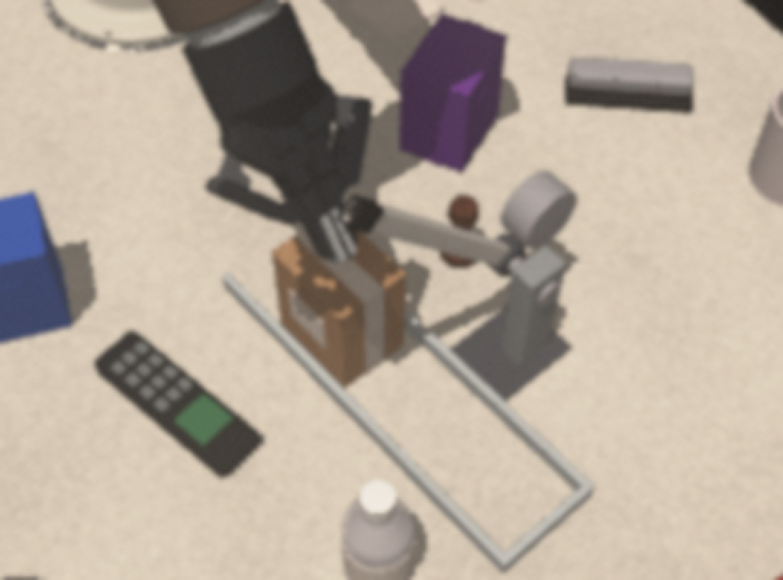

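```bash
python3 -m inch '[[0,0.3,-0.5,0.5,0,0,0],[0,0.6,-0.9,1.1,0,0,0],[0,0.9,-1.4,1.7,0,0,0],[0,1.3,-1.9,2.6,0,0,0],[0,1.7,-2.6,3.5,0,0,0],[0,1.7,-2.6,3.5,0,0,0],[0,1.7,-2.6,3.5,0,0,0],[0,1.7,-2.6,3.5,0,0,0],[0,1.7,-2.6,3.5,0,0,0],[0,1.7,-2.6,3.5,0,0,0]]'
python3 - <<'E'
from h import *
where()
for n in("scene","top"): cv2.imwrite(f"pics/{n}7.png",cv2.resize(arm.get_image(n)[120:320,140:410,::-1],None,fx=2.9,fy=2.9,interpolation=cv2.INTER_CUBIC))
E
```

```text
clock: 7.1
position: [585.2, -50.9, 283.9]
ee_rot: [-0.656, -0.266, -0.158, 0.689]
contact_force: [-0.4, -0.1, 0.5]
gripper_width: -0.1
gate TCP -14.1 -23.8 283.9 fingers [ 0.573 -0.001 -0.82 ] jaw [ 0.001  1.    -0.001] w -0.1 F [-0.4 -0.1  0.5] j [ 0.2   0.07 -0.48  0.06 -0.41 -1.66] t 7.1
```

View pics/scene7.png

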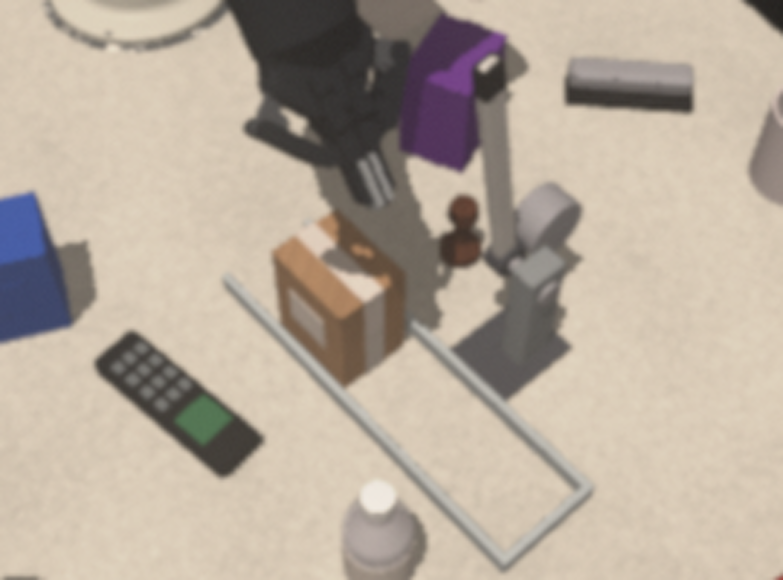

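View pics/top7.png

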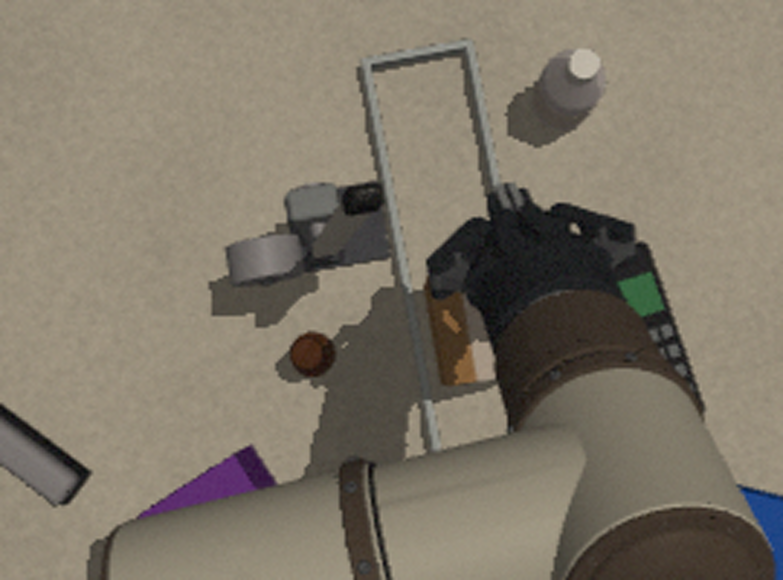

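The arm is raised: its tip in the scene view is at zoomed (490,75), with the weight swung over, and it no longer touches the fingers. Now I move behind the carton.

```bash
python3 - <<'E'
from h import *
rel((-190,-3,240),30,90)
rel((-175,-3,56),30,90)
E
```

```text
to (-190, -3, 240) shift cm [-16.96  -6.46   2.06] turn deg [ 0.07 -0.01  4.97]
to (-175, -3, 56) shift cm [-26.27   9.48   2.08] turn deg [ 0.07 -0.01  4.97]
```

```bash
python3 -m inch '[[0,-0.8,-0.6,0,0,0,0],[0.2,-2.5,-1,0.2,0,0,1],[0.4,-4.5,-1.7,0.5,0,0,2],[0.4,-7,-2.7,0.8,0,0,3],[0.4,-9.5,-3.6,1.1,0,0,4],[0.4,-12,-4.6,1.5,0,0,5],[0.4,-14.5,-5.5,1.8,0,0,5],[0.4,-16.4,-6.2,2,0,0,5],[0.4,-17,-6.5,2.1,0,0,5],[0.4,-17,-6.5,2.1,0,0,5],[0.4,-17,-6.5,2.1,0,0,5]]'
python3 - <<'E'
from h import *
where()
rel((-175,-3,56),30,90)
for n in("scene",): cv2.imwrite(f"pics/{n}8.png",arm.get_image(n)[:,:,::-1])
E
```

```text
clock: 8.12
position: [408.3, -57.7, 241.5]
ee_rot: [-0.666, -0.239, -0.128, 0.695]
contact_force: [0.5, 0.9, 0.4]
gripper_width: 34.2
gate TCP -189.8 -2.2 241.5 fingers [ 0.502 -0.001 -0.865] jaw [-0.001  1.    -0.001] w 34.2 F [0.5 0.9 0.4] j [ 0.3  -0.22 -0.86  0.18 -0.41 -1.86] t 8.1167
to (-175, -3, 56) shift cm [-8.04 16.78 -0.06] turn deg [0.04 0.06 0.15]
```

View pics/scene8.png

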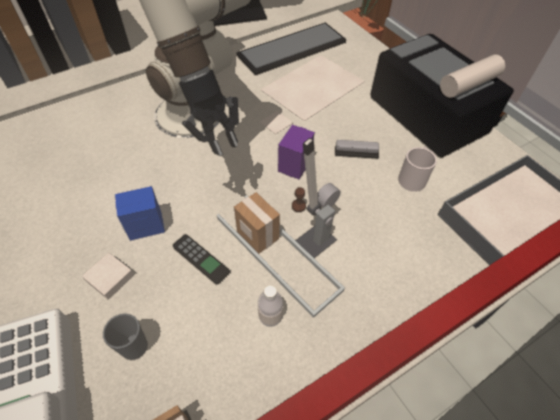

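```bash
python3 -m inch '[[0.4,-1,2,0,0,0,0],[0.4,-2.4,5,0,0,0,0],[0.4,-3.8,8,0,0,0,0],[0.4,-5,10.5,0,0,0,0],[0.4,-5.7,12,0,0,0,0],[0.4,-5.7,12,0,0,0,0]]'
python3 - <<'E'
from h import *
where()
rel((-175,-3,56),30,90)
rel((-160,-3,56),30,90)
for n in("scene","top"): cv2.imwrite(f"pics/{n}9.png",cv2.resize(arm.get_image(n)[120:320,140:410,::-1],None,fx=2.9,fy=2.9,interpolation=cv2.INTER_CUBIC))
E
```

```text
clock: 8.67
position: [421.5, -77.9, 122.7]
ee_rot: [-0.653, -0.238, -0.12, 0.709]
contact_force: [-1.1, -1.9, -0.3]
gripper_width: 34.0
gate TCP -180.1 -24.3 122.7 fingers [ 0.493  0.041 -0.869] jaw [-0.021  0.999  0.035] w 34.0 F [-1.1 -1.9 -0.3] j [ 0.15  0.07 -0.83 -0.29 -0.16 -1.28] t 8.6667
to (-175, -3, 56) shift cm [-2.85  6.13  1.88] turn deg [-2.33  0.07 -0.43]
to (-160, -3, 56) shift cm [-1.54  6.87  1.85] turn deg [-2.33  0.07 -0.43]
```

View pics/scene9.png

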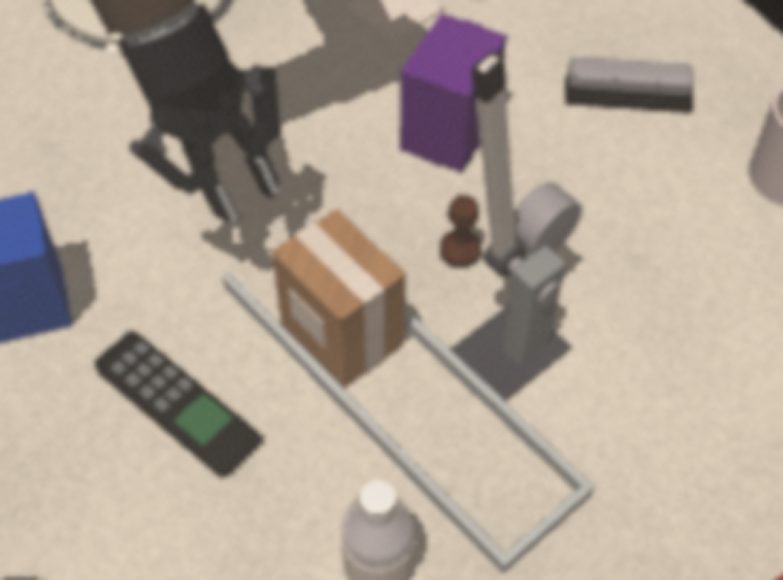

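```bash
python3 - <<'E'
from h import *
rel((-178,-3,110),15,90)
rel((-170,-3,60),15,90)
E
```

```text
to (-178, -3, 110) shift cm [-0.39  1.23  2.13] turn deg [-2.3   0.05 14.36]
to (-170, -3, 60) shift cm [-2.15  5.98  1.94] turn deg [-2.3   0.05 14.36]
```

```bash
python3 -m inch '[[0.4,0,0,0,0,0,4],[0.4,0,0,0,0,0,8],[0.4,0,0,0,0,0,12],[0.4,0,0,0,0,0,15],[0.4,0,0,0,0,0,15],[0.4,0,0,0,0,0,15]]'
python3 - <<'E'
from h import *
where()
rel((-178,-3,90),15,90)
rel((-170,-3,60),15,90)
E
```

```text
clock: 9.27
position: [420.5, -78.1, 124.0]
ee_rot: [-0.679, -0.151, -0.027, 0.718]
contact_force: [0.0, 0.7, -1.3]
gripper_width: 34.0
gate TCP -181.0 -24.3 124.0 fingers [ 0.252  0.038 -0.967] jaw [-0.021  0.999  0.034] w 34.0 F [ 0.   0.7 -1.3] j [ 0.17  0.12 -0.75 -0.08 -0.45 -1.5 ] t 9.2667
to (-178, -3, 90) shift cm [-0.54  3.44  2.  ] turn deg [-2.17  0.65 -0.37]
to (-170, -3, 60) shift cm [-0.53  6.55  1.89] turn deg [-2.17  0.65 -0.37]
```

```bash
python3 -m inch '[[0.4,-0.2,1,0.8,-0.8,0.3,0],[0.4,-0.4,2.2,1.5,-1.6,0.6,0],[0.4,-0.5,3.4,2,-2.2,0.6,-0.4],[0.4,-0.5,5,1.9,-2.2,0.6,-0.4],[0.4,-0.5,6.5,1.9,-2.2,0.6,-0.4],[0.4,-0.5,6.5,1.9,-2.2,0.6,-0.4],[0.4,-0.5,6.5,1.9,-2.2,0.6,-0.4]]'
python3 - <<'E'
from h import *
where()
rel((-150,-2,60),15,90)
rel((-130,-2,60),15,90)
for n in("scene","top"): cv2.imwrite(f"pics/{n}10.png",cv2.resize(arm.get_image(n)[120:320,140:410,::-1],None,fx=2.9,fy=2.9,interpolation=cv2.INTER_CUBIC))
E
```

```text
clock: 9.85
position: [427.3, -55.9, 61.7]
ee_rot: [-0.69, -0.147, -0.034, 0.708]
contact_force: [0.8, 0.1, 0.9]
gripper_width: 33.8
gate TCP -170.8 -3.5 61.7 fingers [ 0.255  0.004 -0.967] jaw [-0.001  1.     0.004] w 33.8 F [0.8 0.1 0.9] j [ 0.26  0.25 -0.91  0.14 -0.16 -1.8 ] t 9.85
to (-150, -2, 60) shift cm [1.97 0.69 0.15] turn deg [-0.23  0.02 -0.23]
to (-130, -2, 60) shift cm [3.9  1.2  0.15] turn deg [-0.23  0.02 -0.23]
```

View pics/scene10.png

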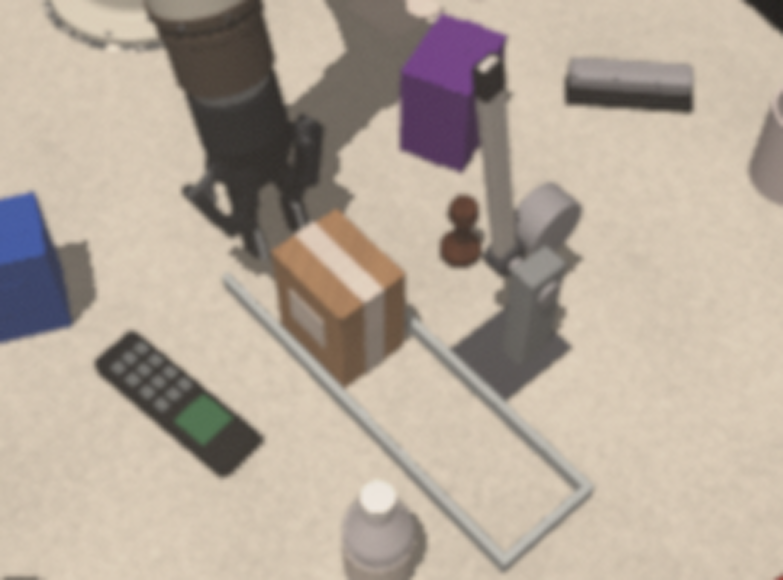

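View pics/top10.png

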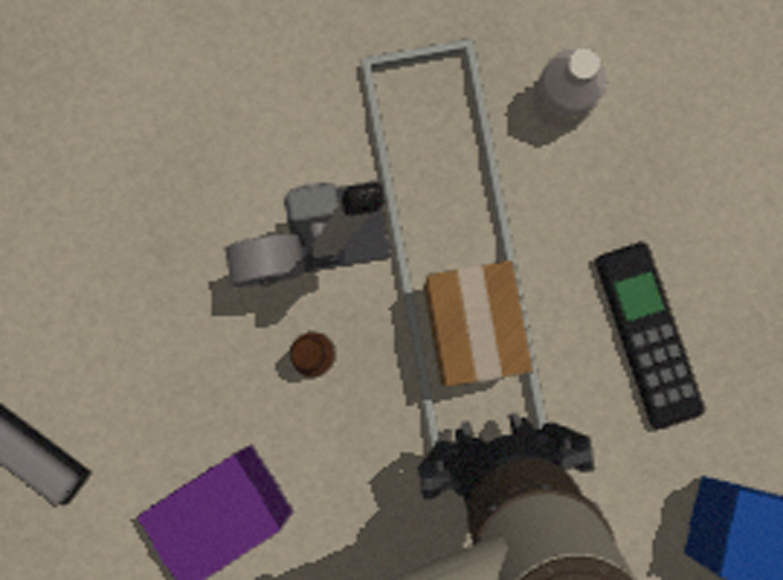

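```bash
python3 -m inch '[[0.4,0.7,0.2,0,0,0,0],[0.4,1.5,0.4,0,0,0,0],[0.4,2.1,0.6,0,0,0,0],[0.4,2.7,0.7,0,0,0,0],[0.4,3.4,0.9,0,0,0,0],[0.4,4.1,1.1,0,0,0,0],[0.4,4.8,1.3,0,0,0,0],[0.4,5.5,1.5,0,0,0,0],[0.4,6.2,1.7,0,0,0,0],[0.4,6.2,1.7,0,0,0,0]]'
python3 - <<'E'
from h import *
where()
rel((0,-2,62),15,90)
for n in("scene","top"): cv2.imwrite(f"pics/{n}11.png",cv2.resize(arm.get_image(n)[120:320,140:410,::-1],None,fx=2.9,fy=2.9,interpolation=cv2.INTER_CUBIC))
E
```

```text
clock: 10.78
position: [493.4, -45.0, 61.5]
ee_rot: [-0.69, -0.148, -0.035, 0.708]
contact_force: [-0.0, -0.3, 0.8]
gripper_width: 34.1
gate TCP -103.8 -3.3 61.5 fingers [ 0.258  0.004 -0.966] jaw [-0.002  1.     0.004] w 34.1 F [-0.  -0.3  0.8] j [ 0.25  0.33 -0.74  0.08 -0.24 -1.73] t 10.7833
to (0, -2, 62) shift cm [10.04  2.62  0.11] turn deg [-0.23  0.05 -0.08]
```

View pics/scene11.png

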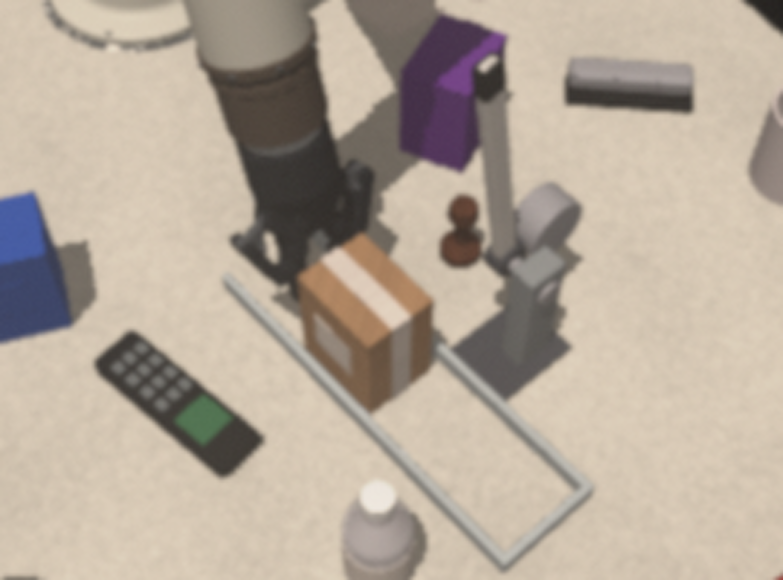

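View pics/top11.png

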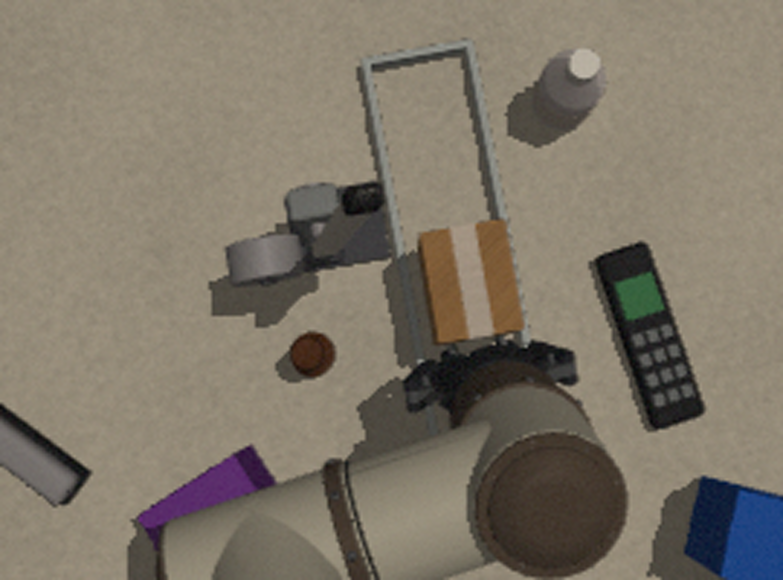

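```bash
python3 - <<'E'
from h import *
for n in("scene","top"): cv2.imwrite(f"pics/{n}12.png",arm.get_image(n)[:,:,::-1])
# where raised bar projects
th=1.4
B=G(g,[(0,110,100),(0,110-250*np.cos(th),100+250*np.sin(th))])
print(proj("top",B).round(),proj("scene",B).round())
E
```

```text
[[250. 205.]
 [265. 186.]] [[314. 208.]
 [308. 141.]]
```

View pics/scene12.png

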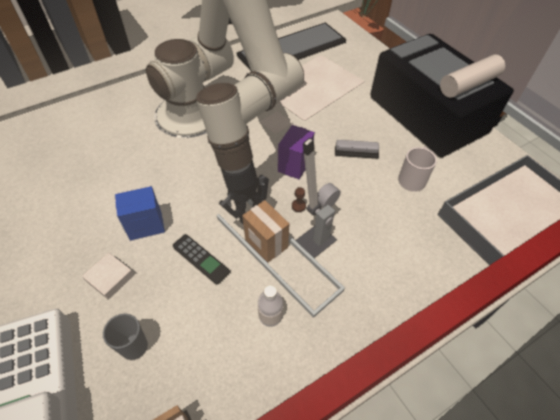

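View pics/top12.png

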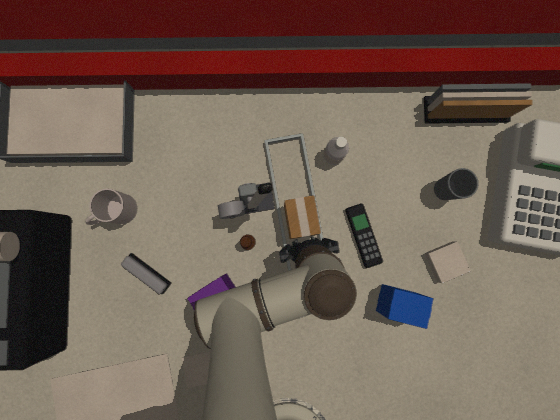

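```bash
cat > kin.py <<'E'
import numpy as np
from scipy.optimize import least_squares
from scipy.spatial.transform import Rotation as R
Ry=lambda a:R.from_rotvec([0,a,0]); Rx=lambda a:R.from_rotvec([a,0,0]); Rz=lambda a:R.from_rotvec([0,0,a])
def pts(q,p):
    d1,L2,L3x,L3z,D,T=p
    R1=Rz(q[0]);A=np.array([0,0,d1])
    R2=R1*Ry(q[1]);B=A+R2.apply([0,0,L2])
    R3=R2*Ry(-q[2]);C=B+R3.apply([L3x,0,L3z])
    R4=R3*Rx(-q[3]);  E=C+R4.apply([0,D,0])
    R5=R4*Ry(-q[4]); F=E+R5.apply([T,0,0])
    return A,B,C,E,F,R5
S=[([-1.0324,.3855,.0066,0,-1.194],(172.5,-600.2,249.2)),([-.98738,.19699,-.22335,.13945,-.8227],(172.1,-599.6,300.7)),
([-.31,.06,-.49,-.87,-.44],(474.9,-167.7,203.7)),([-.32,.33,-.37,-1.19,-.36],(563.8,-153.4,110.9)),([-.32,.47,-.30,-1.34,-.34],(612.5,-143.6,63.9)),
([-.21,.35,-.31,-1.04,-.30],(612.1,-138.2,127.3)),([-.03,.22,-.39,-.64,-.23],(606.9,-108.8,195.4)),([.12,.12,-.45,-.07,-.38],(592,-84.6,254.5)),
([.2,.07,-.48,.06,-.41],(585.2,-50.9,283.9)),([.3,-.22,-.86,.18,-.41],(408.3,-57.7,241.5)),([.15,.07,-.83,-.29,-.16],(421.5,-77.9,122.7)),
([.26,.25,-.91,.14,-.16],(427.3,-55.9,61.7)),([.25,.33,-.74,.08,-.24],(493.4,-45,61.5))]
f=lambda p:np.concatenate([pts(q,p)[4]-np.array(x) for q,x in S])
r=least_squares(f,[300,400,400,0,-150,250]);P=r.x
if __name__=="__main__":
    print(P.round(1),r.fun.reshape(-1,3).round(0))
E
python3 kin.py
python3 - <<'E'
from kin import *
from h import g,arm
def fk(v): return pts(v,P)
def ik(p,tilt,side=0,seed=(.25,.33,-.7,.08,-.3)):
    # gate TCP, finger dir tilt (toward +x) & side (toward +y)
    c,s=np.cos(g[2]),np.sin(g[2]);W=np.array([g[0]+c*p[0]-s*p[1],g[1]+s*p[0]+c*p[1],p[2]])
    d=np.array([np.tan(np.radians(tilt)),np.tan(np.radians(side)),-1]);d/=np.linalg.norm(d);d=Rz(g[2]).apply(d)
    lo=[-3.1,-1.2,-1.07,-3.1,-2.9];hi=[3.1,2,1.4,2,-.165]
    r=least_squares(lambda v:np.r_[(pts(v,P)[4]-W)/100,pts(v,P)[5].apply([1,0,0])-d],seed,bounds=(lo,hi))
    return r.x,r.cost
def ing(w):
    d=w[:2]-g[:2];c,s=np.cos(g[2]),np.sin(g[2]);return np.array([c*d[0]+s*d[1],-s*d[0]+c*d[1],w[2]]).round()
print("now",[ing(a) for a in pts(arm.read_state()['joints'],P)[1:4]])
for t,s in((15,0),(25,0),(30,0),(15,10),(15,20),(25,20),(30,20),(30,30),(25,-20)):
    q,c=ik((0,-3,62),t,s);print(t,s,q.round(2),round(c,5),"elbow,C,wrist",[ing(a) for a in pts(q,P)[1:4]])
E
```

```text
[ 1.618e+02  5.645e+02  4.214e+02 -3.000e-01 -1.599e+02  2.799e+02] [[-1.  0. -0.]
 [-0.  0. -0.]
 [ 2.  2. -1.]
 [ 3. -0.  3.]
 [-3. -1. -3.]
 [-1. -2.  0.]
 [-2.  0. -1.]
 [ 1.  3.  3.]
 [ 1.  0. -0.]
 [-0. -2.  1.]
 [-1. -1.  0.]
 [-0. -1. -1.]
 [ 1.  1.  0.]]
now [array([-402.,  136.,  696.]), array([-202.,  153.,  326.]), array([-178.,   -5.,  332.])]
15 0 [ 0.23  0.45 -0.49  0.05 -0.37] 0.0 elbow,C,wrist [array([-337.,  138.,  669.]), array([-91., 156., 327.]), array([-72.,  -3., 332.])]
25 0 [ 0.22  0.43 -0.55 -0.05 -0.17] 0.0007 elbow,C,wrist [array([-347.,  134.,  674.]), array([-116.,  147.,  323.]), array([-114.,  -12.,  318.])]
30 0 [ 0.17  0.43 -0.48 -0.38 -0.17] 0.00242 elbow,C,wrist [array([-349.,  123.,  675.]), array([-91., 127., 343.]), array([-135.,  -22.,  306.])]
15 10 [ 0.12  0.47 -0.31 -0.34 -0.56] 0.0 elbow,C,wrist [array([-326.,  110.,  664.]), array([-28.,  99., 366.]), array([-71., -50., 329.])]
15 20 [ 0.01  0.51 -0.19 -0.57 -0.75] 0.0 elbow,C,wrist [array([-311.,   78.,  655.]), array([  7.,  29., 383.]), array([-68., -96., 317.])]
25 20 [-0.03  0.48 -0.25 -0.74 -0.61] 0.0 elbow,C,wrist [array([-329.,   71.,  663.]), array([-20.,  12., 383.]), array([-112.,  -91.,  303.])]
30 20 [-0.06  0.47 -0.27 -0.86 -0.55] 0.0 elbow,C,wrist [array([-336.,   65.,  666.]), array([-31.,  -3., 383.]), array([-133.,  -87.,  293.])]
30 30 [-0.16  0.52 -0.19 -0.95 -0.77] 0.0 elbow,C,wrist [array([-319.,   33.,  653.]), array([-16., -67., 378.]), array([-125., -128.,  279.])]
25 -20 [-0.04  0.43 -0.86  2.   -0.29] 0.00363 elbow,C,wrist [array([-355.,   75.,  676.]), array([-240.,   52.,  271.]), array([-90.,  90., 311.])]
```

```bash
python3 - <<'E'
from h import *
im=cv2.imread("pics/top12.png")
C=[(45,35,110),(45,-35,110),(-45,-35,110),(-45,35,110)]
crop=cv2.resize(im[180:260,260:340],None,fx=7,fy=7,interpolation=cv2.INTER_CUBIC)
for x in(-43.,-48.,-38.):
    q=list(G(g,[(x,-4,0)])[0][:2])+[g[2]]
    p=((proj("top",G(q,C))-(260,180))*7).astype(int);cv2.polylines(crop,[p.reshape(-1,1,2)],True,(0,0,255) if x==-43 else (0,255,0),1)
cv2.imwrite("pics/c12.png",crop)
E
```

```text
(no output)
```

View pics/c12.png

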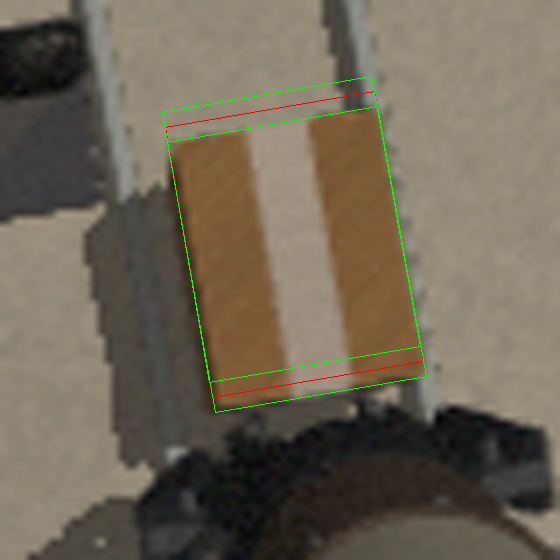

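```bash
python3 -m inch '[[0.4,0.4,0.1,0,0,0,0],[0.4,1,0.3,0,0,0,-0.5],[0.4,1.7,0.4,0,0,0,-1],[0.4,2.4,0.6,0,0,0,-2],[0.4,3.1,0.8,0,0,0,-3],[0.4,3.8,1,0,0,0,-4],[0.4,4.5,1.2,0,0,0,-5],[0.4,5.2,1.4,0,0,0,-5],[0.4,5.9,1.6,0,0,0,-5],[0.4,6.4,1.7,0,0,0,-5],[0.4,6.4,1.7,0,0,0,-5]]'
python3 - <<'E'
from h import *
from kin import pts,P
where()
rel((14,-3,62),20,90)
for n in("scene","top"): cv2.imwrite(f"pics/{n}13.png",cv2.resize(arm.get_image(n)[120:320,140:410,::-1],None,fx=2.9,fy=2.9,interpolation=cv2.INTER_CUBIC))
E
```

```text
clock: 11.9
position: [557.8, -34.4, 61.1]
ee_rot: [-0.683, -0.178, -0.065, 0.705]
contact_force: [0.4, -0.2, 0.2]
gripper_width: 34.3
gate TCP -38.5 -3.2 61.1 fingers [ 0.339  0.004 -0.941] jaw [-0.002  1.     0.003] w 34.3 F [ 0.4 -0.2  0.2] j [ 0.24  0.39 -0.67  0.14 -0.16 -1.78] t 11.9
to (14, -3, 62) shift cm [4.97 1.7  0.  ] turn deg [-0.22  0.06 -0.17]
```

View pics/scene13.png

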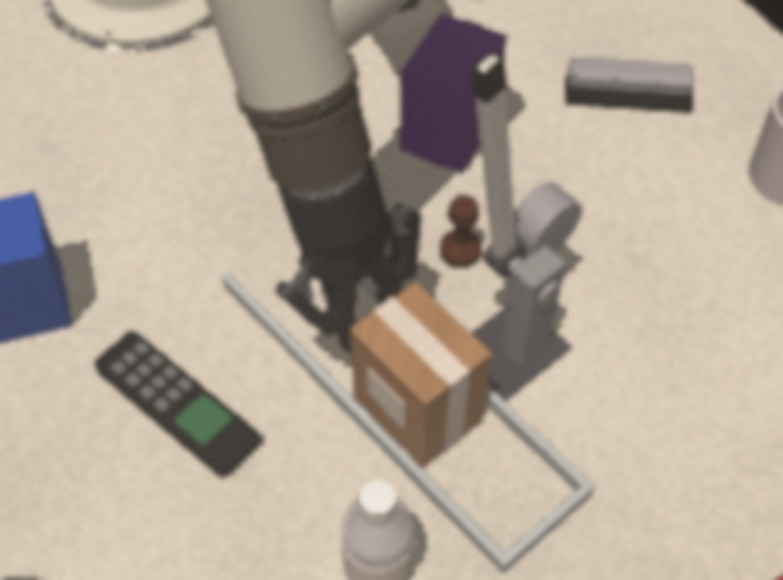

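View pics/top13.png

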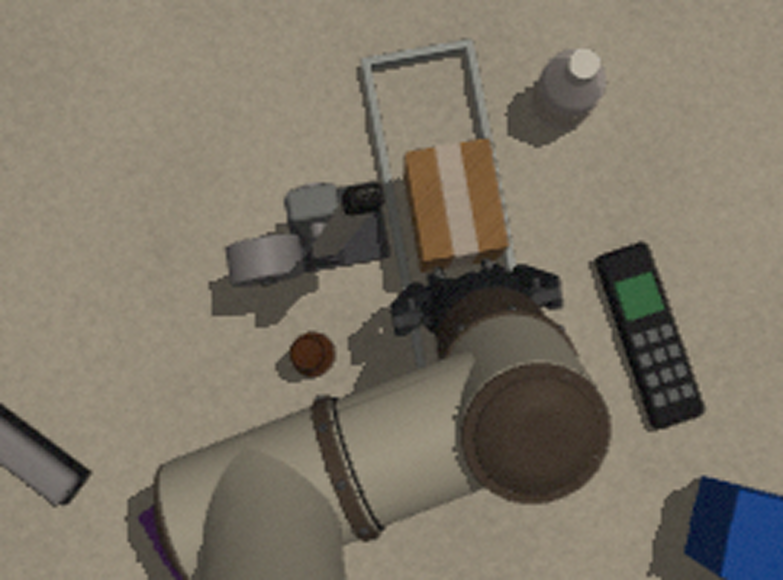

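```bash
python3 -m inch '[[0.4,0.4,0.1,0,0,0,0],[0.4,1,0.3,0,0,0,0],[0.4,1.7,0.6,0,0,0,0],[0.4,2.4,0.8,0,0,0,0],[0.4,3.1,1.1,0,0,0,0],[0.4,3.8,1.3,0,0,0,0],[0.4,4.4,1.5,0,0,0,0],[0.4,4.8,1.7,0,0,0,0],[0.4,5,1.7,0,0,0,0],[0.4,5,1.7,0,0,0,0]]'
python3 - <<'E'
from h import *
where()
for n in("scene","top"): cv2.imwrite(f"pics/{n}14.png",cv2.resize(arm.get_image(n)[120:320,140:410,::-1],None,fx=2.9,fy=2.9,interpolation=cv2.INTER_CUBIC))
E
```

```text
clock: 12.83
position: [609.0, -26.2, 62.0]
ee_rot: [-0.683, -0.177, -0.065, 0.705]
contact_force: [-2.1, 0.1, -0.4]
gripper_width: 34.2
gate TCP 13.4 -3.3 62.0 fingers [ 0.339  0.004 -0.941] jaw [-0.001  1.     0.004] w 34.2 F [-2.1  0.1 -0.4] j [ 0.23  0.45 -0.53  0.08 -0.24 -1.72] t 12.8333
```

View pics/scene14.png

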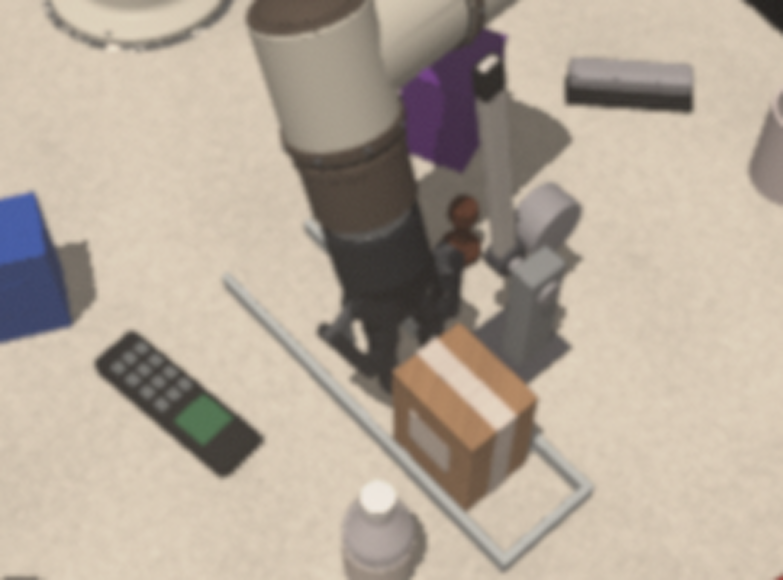

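View pics/top14.png

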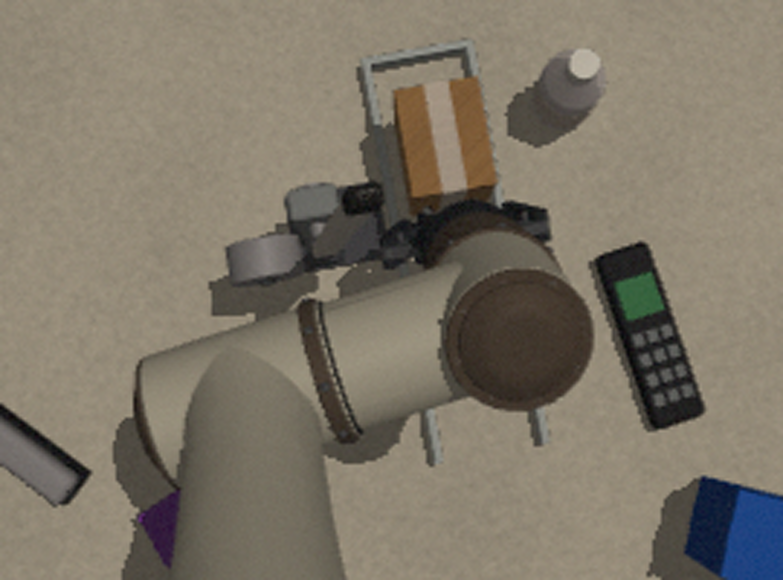

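The carton stands beyond the arm, upright, and the arm is still up. I back straight off along the lane and measure.

```bash
python3 -m inch '[[0.4,-0.6,-0.2,0,0,0,0],[0.4,-1.8,-0.6,0,0,0,0],[0.4,-3.5,-1.2,0,0,0,0],[0.4,-5.5,-2,0,0,0,0],[0.4,-7.5,-2.7,0,0,0,0],[0.4,-9,-3.3,0,0,0,0],[0.4,-10,-4.5,0,0,0,0],[0.4,-10.5,-6.5,0,0,0,0],[0.4,-10.5,-8,0,0,0,0],[0.4,-10.5,-8,0,0,0,0],[0.4,-10.5,-8,0,0,0,0]]'
python3 - <<'E'
from h import *
where()
T=arm.get_image("top")[:,:,::-1].copy();Sc=arm.get_image("scene")[:,:,::-1].copy()
cv2.imwrite("pics/top15.png",T);cv2.imwrite("pics/scene15.png",Sc)
C=[(45,35,110),(45,-35,110),(-45,-35,110),(-45,35,110)]
B=[(0,110,100),(0,110-250*np.cos(1.4),100+250*np.sin(1.4))]
for n,im,o,f in(("top",T,(230,120),6),("scene",Sc,(210,130),5)):
    crop=cv2.resize(im[o[1]:o[1]+100 if n=="top" else o[1]+115,o[0]:o[0]+110 if n=="top" else o[0]+150],None,fx=f,fy=f,interpolation=cv2.INTER_CUBIC)
    for x,c in((70,(0,0,255)),(51,(0,255,0))):
        q=list(G(g,[(x,-4,0)])[0][:2])+[g[2]]
        p=((proj(n,G(q,C))-o)*f).astype(int);cv2.polylines(crop,[p.reshape(-1,1,2)],True,c,1)
    p=((proj(n,G(g,B))-o)*f).astype(int);cv2.polylines(crop,[p.reshape(-1,1,2)],False,(255,0,0),1)
    cv2.imwrite(f"pics/f_{n}.png",crop)
E
```

```text
clock: 13.85
position: [485.2, -46.5, 103.1]
ee_rot: [-0.683, -0.179, -0.066, 0.705]
contact_force: [0.0, 0.0, -0.3]
gripper_width: 34.3
gate TCP -112.1 -3.5 103.1 fingers [ 0.342  0.004 -0.94 ] jaw [-0.002  1.     0.004] w 34.3 F [ 0.   0.  -0.3] j [ 0.25  0.22 -0.79  0.13 -0.21 -1.78] t 13.85
```

View pics/f_top.png

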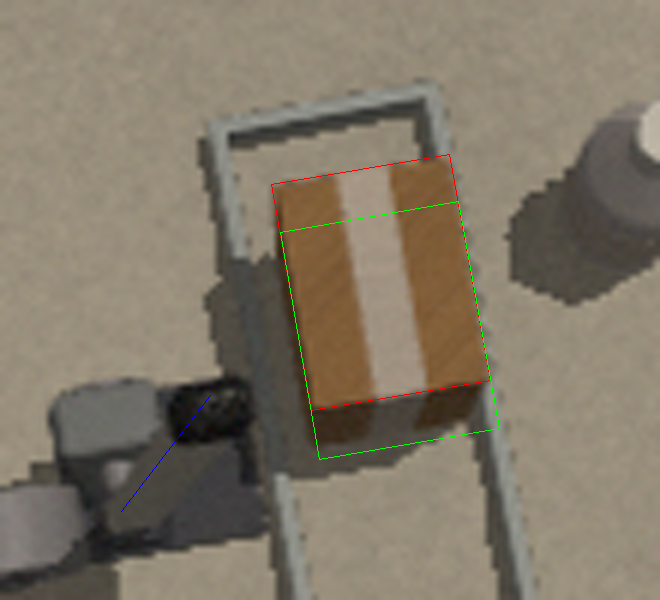

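View pics/f_scene.png

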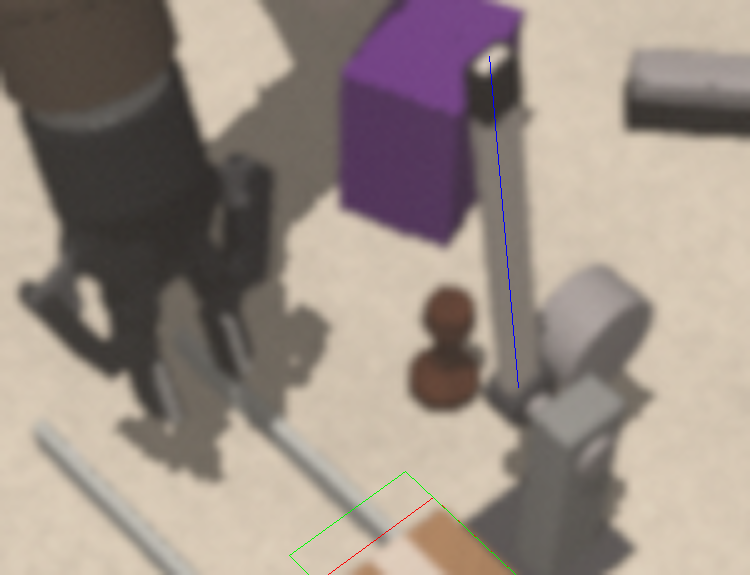

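View pics/scene15.png

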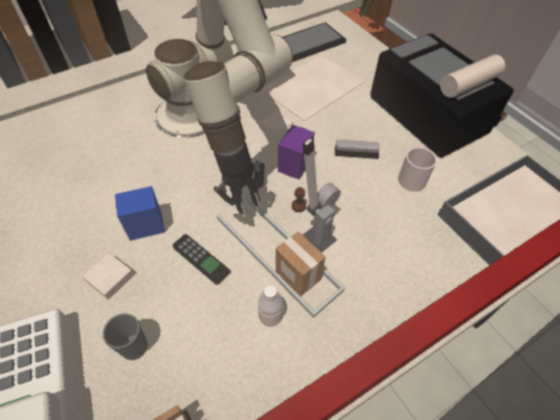

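```bash
python3 -c "
from bench import arm
s=arm.read_state();print(s['clock'],s['contact_force'].round(2));print(arm.job_done())"
```

```text
13.95 [-0.56 -0.57  0.44]
the job is handed in; nothing more can be done
None
```

I pushed the barrier arm up from below near its free end with shut fingers. It went past its balance point and swung onto its stop by itself. I then pushed the carton along the lane from behind with two slightly opened fingers, backed off, and handed the job in at 13.95 s.

**Last checks:**
- **Barrier arm:** it matches the projected 1.4 rad line in both the top and scene views. I did not measure its speed on the way up; I only kept the push slow.
- **Carton:** it stands upright, its centre at about gate x = +69 mm, y = -4 mm. The limits are 51 to 130 mm and ±20 mm.
- **Robot:** it is clear of everything, with about 0.9 N read at the wrist at hand-in, within the sensor's no-contact noise.
- **Other things on the desk:** I did not measure their positions again, but none looked moved in the last pictures.

**What did not go cleanly:**
- The gate fit left up to about 2 px (roughly 4 mm) of disagreement at the rail ends, so the carton's position carries that error.
- While lowering the fingers behind the carton, wrist joint 5 reached the end of its range. The tool drifted about 20 mm sideways in free air, and I corrected it by leaning the tool less.

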